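# Return a bearing and close the parts tub

## Task

On the raised grey sorting deck, put the loose ball bearing into the blue tub let into the deck, then put the yellow lid on the tub, for instance by sliding it across the deck over the mouth, until it drops fully home and lies level. Leave the tin, the roll and the white carton on the deck where they stand.

Things in the scene. Friction and masses are not known exactly. Their poses are not given: they have to be found in the camera images.
- deck: fixed grey sorting deck, a flat board 380 (x) by 660 (y) mm whose top is 90 mm above the table, on green end panels; it differs in place and yaw from run to run. Origin on the table under the middle of the board, z up
- mouth (a point): centre of the round mouth of the blue tub let into the deck, level with the deck top (90 mm above the table). Mouth 120 mm across with a slightly bevelled edge, blue rim flush with the deck; tub about 85 mm deep, about 100 mm wide inside at the bottom. Same axes as the deck
- lid: loose yellow round lid with orange circles, 0.2-0.4 kg, lying right way up on the deck on either y side of the mouth. Flange 160 mm across, 10 mm thick; under it a plug 115 mm across, 6 mm deep, on which it slides. No handle, too wide to grip: push it at the flange edge; it drops home as its centre nears the mouth centre. Origin: centre of plug underside, z up; home = 6 mm below mouth
- bearing: loose steel ball bearing with a black seal, lying flat on the deck on the other side of the mouth from the lid; 52 mm across, 15 mm thick, about 0.13 kg, slides easily and tips into the mouth when pushed over its edge. Origin at the centre of its underside
- grease_tin: bystander: small tin with a red band and white cap, 60 mm across, 42 mm high, standing near the deck's far (+x) edge; origin under its centre
- tape_roll: bystander: brown cardboard roll, 90 mm across, 40 mm high, lying near the deck's far (+x) edge; origin under its centre
- part_box: bystander: white carton 55 (x) by 90 (y) by 36 mm high near the deck's far (+x) edge; origin under its centre
There are look-alikes about, which are no part of the job. Of the things shaped like the lid, the yellow one is meant. There is more than one size of the bearing; the one meant has the size given above.

How it is judged:
By the outcome, as a careful person would: the job done as asked, in the order asked, and still so for the second after the job is handed in, with the robot touching nothing.
It also fails if it takes over 54 s, if anything falls off the work surface, if the arm or the gripper's body presses on something with over 40 N, if the wrist force passes 120 N, or if a joint passes its speed limit or range.

## Robot

A 7-joint arm with a two-finger parallel gripper is mounted at the origin on the work surface. World frame = base frame: x ahead of the robot, y to its left, z up, the work surface at z = 0. Lengths are in mm, angles in rad, forces in N, time in s.
With the tool pointing down it reaches from about 400 to 850 mm from the base axis. Payload 10.4 kg.
Tool frame: the origin (TCP) lies midway between the tips of the shut fingers; the grasp point (between the pads) lies ctrl.grip_depth behind it (ctrl.grip_depth is the distance from the TCP to the grasp point, in mm); z points along the fingers, y is the direction in which the jaws open and shut (so a half turn about z gives the same grasp; the last joint's range is limited). The gripper opens to 85 mm and grips with 20 to 120 N. Pads are 22 mm wide; open, the fingers measure 114 mm over their backs; the gripper's body (76 mm by 85 mm) begins 54 mm behind the grasp point. The pads swing forward as they close: fully open they stand 13 mm farther back than shut.
Start: joints at [1.088, 0.332, -0.065, 1.46, 0.022, 1.35, -0.088], TCP at [277.379, -560.1, 231.338] pointing down, gripper open.
Joint ranges: [-2.6, 2.6], [-0.5, 2.12], [-1.47, 1.34], [0.16, 2.42], [-1.27, 4.41], [0.06, 2.06], [-2.6, 2.6]. Speed limits (rad/s): [2.22, 2.22, 2.79, 2.79, 3.14, 3.14, 3.14].

## Interface

Orientations are given as [roll, pitch, yaw] about the fixed x, y, z axes, in that order (R = Rz(yaw) Ry(pitch) Rx(roll)).
In Python, from rig import ctrl, snapshot, job, finder, status gives the robot as it stands. Calls block until the motion is done:
- ctrl.move_to(position, orientation): joint-space move of the TCP to a pose.
- ctrl.movel(position, frame=None, vel=150): straight line of the TCP; frame=None keeps the orientation; vel is the mean speed in mm/s.
- ctrl.move_j(angles): joint-space move.
- ctrl.set_gripper(opening): finger opening in mm; the grip force is fixed at half the most; returns when the fingers have stopped.
- ctrl.hold(seconds).
- ctrl.solve_ik(position, orientation): joint angles nearest the present ones, or None.
- snapshot(name): name is "scene" or "top"; returns a dict with "img" (384x512x3 uint8, red, green, blue), "camera_matrix" (3x3 intrinsics, pixels), "camera_from_world" (4x4, takes a point from world to camera coordinates). Camera axes: x right, y up, looking along -z (the intrinsics and any distortion apply to the point x, -y, -z); pixel columns grow to the right and rows downward; lengths in mm; the calibration is good to about 2 mm. A picture is of the moment at which its call begins. There is no depth.
A pose or a line that the arm cannot do raises ctrl.IKError and nothing moves.
- job.hand_in(): hands the job in, once; it reports no verdict.
Trained networks look in a picture, given as the dict that the camera call returned (one of the last four; its "shot" number tells which), for a name from the list of things; names that differ only in an ending like _2 or _b are one class to them, and where a whole thing is asked for, a point or a joint stands for the part that bears it (a point fixed in the world has none). Each returns a list of dicts, best first, with "conf" (0 to 1); they miss things now and then, are a little off and sometimes report something else, mostly with a low value. They report only what shows in the picture. A call takes as long as a camera call. They do not tell look-alikes from the thing itself.
- finder.recognise(query, picture): "rect" ([left, top, right, bottom] in pixels, round what is visible of it).
- finder.silhouettes(query, picture): "pixels" (384x512 bool, what is visible of it) and "rect" ([left, top, right, bottom] in pixels, round what is visible of it).
- finder.spot_point(query, picture): "location" ([column, row] in pixels: a listed point, or the origin of a listed thing).
Readings, each from a call of its own:
- status.get_time(): time.
- status.get_qpos(): joint angles.
- status.get_joint_velocities(): joint speeds.
- status.get_joint_torque(): joint torques, N m.
- status.get_tool_pos(): TCP position.
- status.get_tool_rot(): TCP orientation.
- status.get_wrist_force(): force on the tool from outside, world axes, zero at the start.
- status.get_ft_torque(): the same for the moment, N m.
- status.get_finger_gap(): finger opening in mm.
Only numpy, scipy, OpenCV 4.12 (cv2) and the standard library are available. Lean on these libraries where they do the work, as an engineer would, in place of code of your own. Each camera call takes 0.05 s, during which the arm holds its last target.

## Working session

There is one attempt and no reset: what is moved stays moved. The work goes in short steps, each a Python script; the robot and the scene stay as the last script left them, time stands still between calls to the robot, and variables do not carry over. Pictures are saved under pics/ and viewed, and the job is handed in when it is done.

```bash
mkdir -p pics; ls
cat > h.py <<'E'
import numpy as np, cv2
from rig import ctrl, snapshot, job, finder, status
def save(s,n,crop=None,k=1.5):
    im=s["img"][:,:,::-1].copy()
    if crop: im=im[crop[1]:crop[3],crop[0]:crop[2]]
    cv2.imwrite("pics/"+n+".png",cv2.resize(im,None,fx=k,fy=k,interpolation=cv2.INTER_CUBIC))
def ray(s,uv,z):
    K=np.array(s["camera_matrix"]);T=np.array(s["camera_from_world"])
    d=np.linalg.inv(K)@np.array([uv[0],uv[1],1.]); d=np.array([d[0],-d[1],-d[2]])
    R=T[:3,:3];c=-R.T@T[:3,3];w=R.T@d
    return c+w*(z-c[2])/w[2]
def proj(s,p):
    K=np.array(s["camera_matrix"]);T=np.array(s["camera_from_world"])
    q=T[:3,:3]@np.array(p)+T[:3,3]; q=K@np.array([q[0],-q[1],-q[2]]); return q[:2]/q[2]
E
python3 - <<'E'
from h import *
print(status.get_time(),ctrl.grip_depth)
for n in("top","scene"):
    s=snapshot(n);save(s,n+"0"); print({k:v for k,v in s.items() if k not in("img","camera_matrix","camera_from_world")})
    T=np.array(s["camera_from_world"]);print(n,-T[:3,:3].T@T[:3,3],np.array(s["camera_matrix"]).round(1).tolist())
    for q in("lid","bearing","mouth","deck","grease_tin","tape_roll","part_box"):
        for f in finder.spot_point(q,s): print(q,np.round(f["location"],1),round(f["conf"],2),ray(s,f["location"],0 if q=="deck" else 90).round(0))
        if q in("lid","bearing"):
            for f in finder.recognise(q,s): print("   rect",np.round(f["rect"]),round(f["conf"],2))
E
```

```text
pics
0.0 18.700000000000003
{'shot': 1}
top [ 452.77276796   92.44712046 1115.68362143] [[436.6, 0.0, 252.1], [0.0, 436.6, 189.3], [0.0, 0.0, 1.0]]
lid [105.4 208.5] 0.82 [501. 417.  90.]
lid [206.  199.8] 0.68 [526. 183.  90.]
   rect [172. 165. 237. 233.] 0.68
   rect [ 78. 176. 142. 241.] 0.58
bearing [365.7 195.5] 0.96 [ 544. -195.   90.]
bearing [365.5 289.5] 0.47 [ 325. -193.   90.]
   rect [358. 185. 386. 204.] 0.89
   rect [358. 281. 376. 294.] 0.48
   rect [149. 100. 433. 266.] 0.28
mouth [291.6 189.2] 0.95 [555. -19.  90.]
deck [283.2 187.8] 0.88 [567.  -7.   0.]
deck [393.3 118.4] 0.31 [ 757. -294.    0.]
grease_tin [398.5 119.1] 0.66 [ 731. -275.   90.]
tape_roll [284.7 122.1] 0.85 [717.  -0.  90.]
part_box [201.  123.4] 0.81 [709. 200.  90.]
{'shot': 2}
scene [1217.71582144 1047.16511959  878.00256279] [[461.9, 0.0, 256.8], [0.0, 461.9, 190.3], [0.0, 0.0, 1.0]]
lid [344.3 275.5] 0.98 [581. 504.  90.]
lid [284.9 208.2] 0.67 [531. 206.  90.]
lid [228.4 227.9] 0.66 [714. 191.  90.]
lid [154.  161.1] 0.44 [ 731. -257.   90.]
   rect [316. 248. 373. 297.] 0.81
   rect [258. 189. 312. 221.] 0.7
bearing [209.2 150.9] 0.52 [ 542. -215.   90.]
mouth [234.3 175. ] 0.61 [555. -30.  90.]
deck [228.7 203.1] 0.65 [588. -17.   0.]
grease_tin [152.8 161.2] 0.63 [ 735. -259.   90.]
tape_roll [195.3 198.9] 0.69 [723.  18.  90.]
part_box [228.8 227.4] 0.62 [712. 190.  90.]
```

View pics/top0.png

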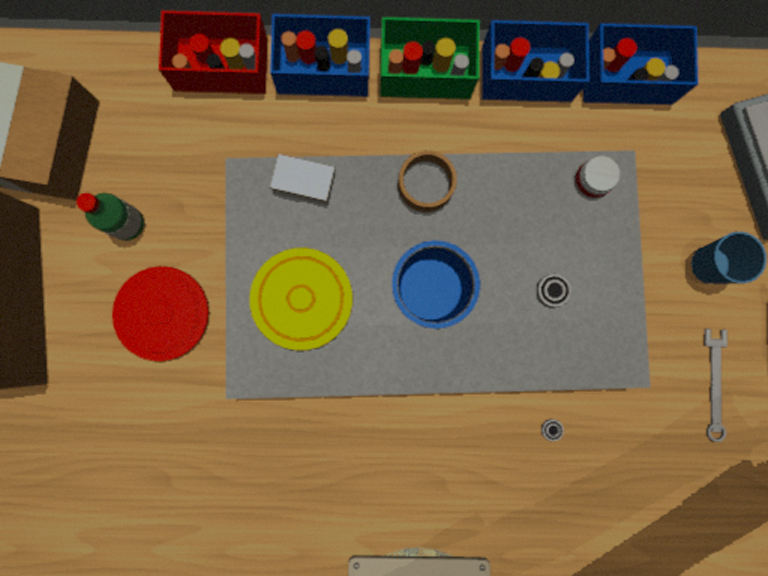

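View pics/scene0.png

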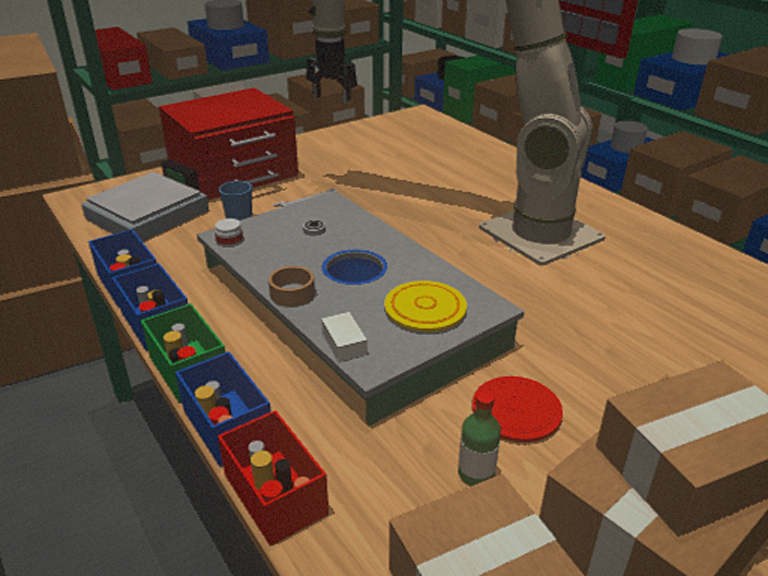

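Top view: the yellow lid is on the deck at about (201,199) and the red look-alike is on the table at (107,209). The tub mouth is at (291,189). There are two bearings, one on the deck at (369,194) and a smaller one on the table at (368,287). The deck bearing fits because it lies opposite the lid and looks larger. I'll measure both and check a crop.

Run:
```python
from h import *
s=snapshot("top");im=s["img"];save(s,"crop0",(140,90,450,300),2.5)
hsv=cv2.cvtColor(im,cv2.COLOR_RGB2HSV)
def big(m,roi):
    z=np.zeros(m.shape,np.uint8);l,t,r,b=roi;z[t:b,l:r]=m[t:b,l:r]
    n,L,st,c=cv2.connectedComponentsWithStats(z);i=1+st[1:,4].argmax();return (L==i)
def meas(name,m,z):
    cs,_=cv2.findContours(m.astype(np.uint8),cv2.RETR_EXTERNAL,cv2.CHAIN_APPROX_NONE);c=max(cs,key=len)
    P=np.array([ray(s,p[0],z)[:2] for p in c]);e=cv2.fitEllipse(P.astype(np.float32));print(name,np.round(e[0],1),np.round(e[1],1))
meas("lid",big(cv2.inRange(hsv,(15,100,60),(40,255,255)),(150,150,250,250)),106)
meas("mouth(blue outer)",big(cv2.inRange(hsv,(95,100,30),(130,255,255)),(250,150,330,230)),90)
for f in finder.silhouettes("bearing",s): 
    if f["pixels"].sum()<3000: meas("bearing %.2f"%f["conf"],f["pixels"],(105 if f["rect"][1]<250 else 15))
for q,z in(("deck",90),("grease_tin",132),("tape_roll",130),("part_box",126)):
    f=finder.silhouettes(q,s)[0];c=max(cv2.findContours(f["pixels"].astype(np.uint8),0,1)[0],key=len)
    P=np.array([ray(s,p[0],z)[:2] for p in c]);r=cv2.minAreaRect(P.astype(np.float32));print(q,round(f["conf"],2),np.round(r[0]),np.round(r[1]),round(r[2],1))
```

```text
lid [527.2 194.6] [157.3 158. ]
mouth(blue outer) [555.6 -15.3] [136.5 137. ]
bearing 0.84 [ 547.4 -199.2] [48.6 51.3]
bearing 0.61 [ 323.8 -220.6] [35. 36.]
deck 0.94 [575. -16.] [384. 663.] 2.5
grease_tin 0.98 [ 723. -260.] [55. 69.] 45.0
tape_roll 0.58 [709.   2.] [94. 88.] 0.9
part_box 0.7 [710. 195.] [95. 64.] 77.0
```

View pics/crop0.png

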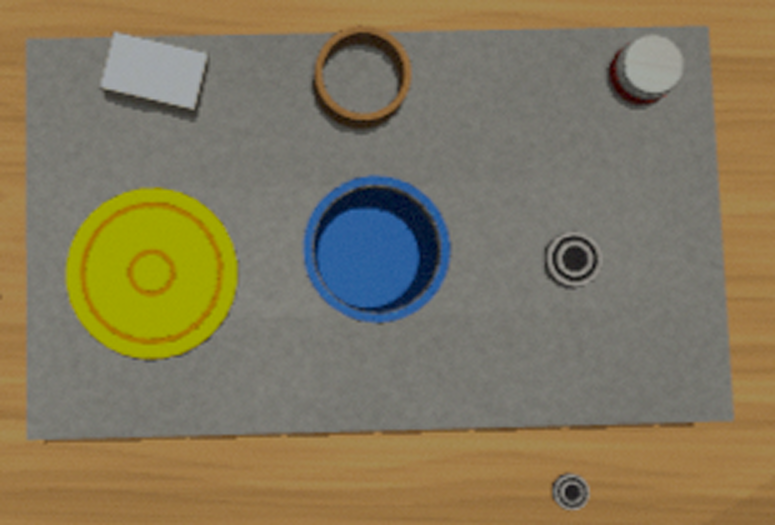

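Size check: the deck bearing measures about 50 mm, which fits the 52 mm given. The other one is about 35 mm, so it's the look-alike. The yellow lid measures 158 mm. Both targets are confirmed, so I'm going for the bearing.

Run:
```python
from h import *
print(status.get_time(),np.round(status.get_tool_rot(),3),np.round(status.get_tool_pos(),1))
b=np.array([547.4,-199.2])
best=None;q0=np.array(status.get_qpos())
for yaw in(np.pi/2,-np.pi/2):
    q=ctrl.solve_ik([*b,160],[np.pi,0,yaw]); print(yaw,None if q is None else np.round(q,2))
    if q is not None and (best is None or abs(np.array(q)-q0).max()<best[0]): best=(abs(np.array(q)-q0).max(),yaw)
yaw=best[1]
ctrl.set_gripper(70)
ctrl.move_to([*b,170],[np.pi,0,yaw]); 
ctrl.movel([*b,89],vel=100)
print(np.round(status.get_wrist_force(),1),status.get_finger_gap(),status.get_time())
s=snapshot("scene");save(s,"pre",(150,90,300,210),5)
```

```text
1.3 [ 3.141 -0.     0.46 ] [ 277.4 -560.1  231.3]
1.5707963267948966 [ 0.68  0.33 -0.49  1.65  0.17  1.2   0.15]
-1.5707963267948966 [-0.61  0.52  1.17  1.71 -0.5   1.25 -2.47]
[-0.4  0.5  0.2] 70.04173736112159 4.2333
```

View pics/pre.png

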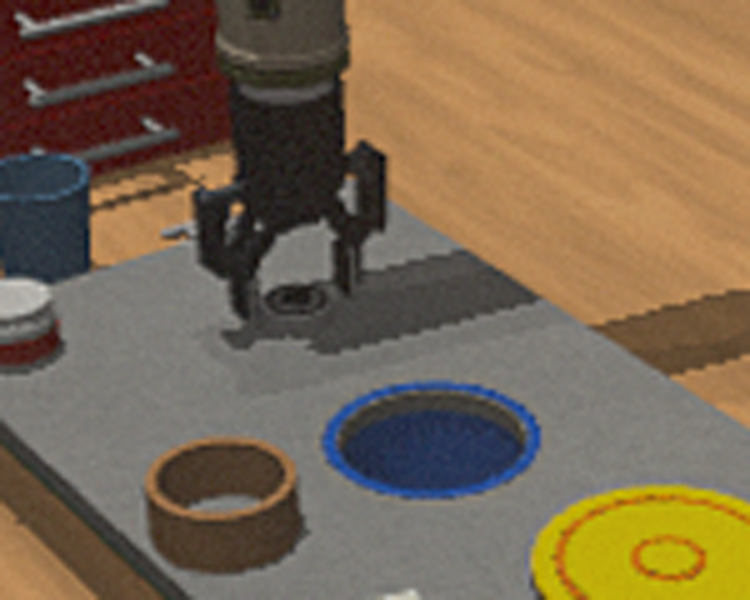

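The fingers straddle the bearing (crop (295,298)), and both tips hang just above the deck. Closing now.

Run:
```python
from h import *
p=np.array(status.get_tool_pos())
ctrl.set_gripper(42)
print("gap",status.get_finger_gap(),np.round(status.get_wrist_force(),1))
ctrl.movel([p[0],p[1],112],vel=60)
print("gap",status.get_finger_gap(),status.get_time())
s=snapshot("scene");save(s,"grip",(150,90,300,210),5)
```

```text
gap 49.43693180637251 [-1.8 -0.2  7.1]
gap 49.72395167504389 5.1333
```

View pics/grip.png

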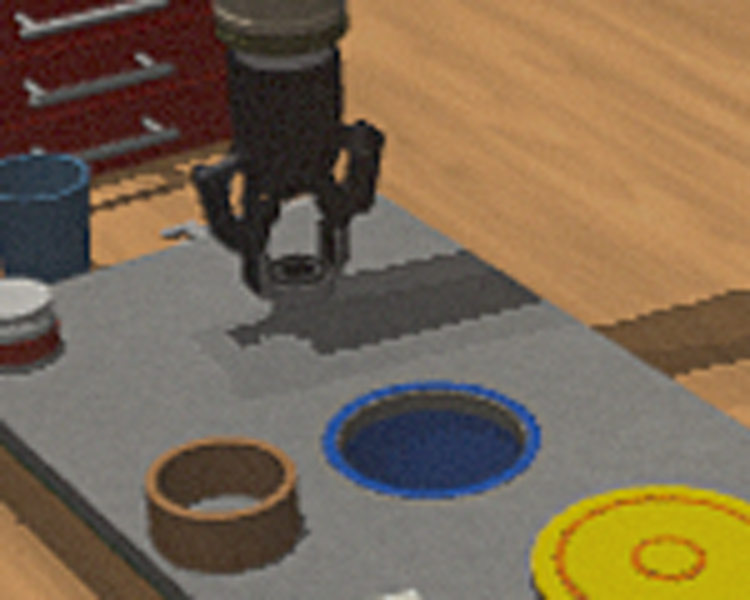

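The bearing is held and clear of the deck (gap 49.7). Next I'll carry it over the mouth and lower it inside.

Run:
```python
from h import *
m=[555.6,-15.3]
p=np.array(status.get_tool_pos())
ctrl.movel([p[0],p[1],125],vel=60)
ctrl.movel([*m,125],vel=120)
print("gap",status.get_finger_gap())
ctrl.movel([*m,70],vel=80)
print(np.round(status.get_wrist_force(),1))
ctrl.set_gripper(64); ctrl.hold(0.3)
print("gap",status.get_finger_gap(),np.round(status.get_wrist_force(),1))
ctrl.movel([*m,150],vel=150)
# next pre-position behind the lid
ctrl.set_gripper(85)
lid=np.array([527.2,194.6]);d=np.array(m)-lid;d/=np.linalg.norm(d)
yaw=np.arctan2(d[1],d[0])+np.pi  # tool y perpendicular to d
print("yaw",yaw, yaw%np.pi)
yaw=yaw-2*np.pi if yaw>np.pi else yaw
st=lid-d*(79+14)
print(st,[None if (q:=ctrl.solve_ik([*st,z],[np.pi,0,yaw])) is None else np.round(q,2) for z in(150,85)])
ctrl.move_to([*st,150],[np.pi,0,yaw])
print(status.get_time())
s=snapshot("top");save(s,"in1",(140,90,450,300),2.5)
```

```text
gap 49.5838229886472
[-0.5  0.4 -0.2]
gap 64.12319632008193 [ 0.5 -0.6 -0. ]
yaw 1.7052821530009017 1.7052821530009017
[514.73048581 286.76024748] [array([ 0.02,  0.41, -0.76,  1.63,  0.3 ,  1.22, -0.66]), array([-0.01,  0.48, -0.72,  1.69,  0.35,  1.1 , -0.7 ])]
10.8583
```

View pics/in1.png

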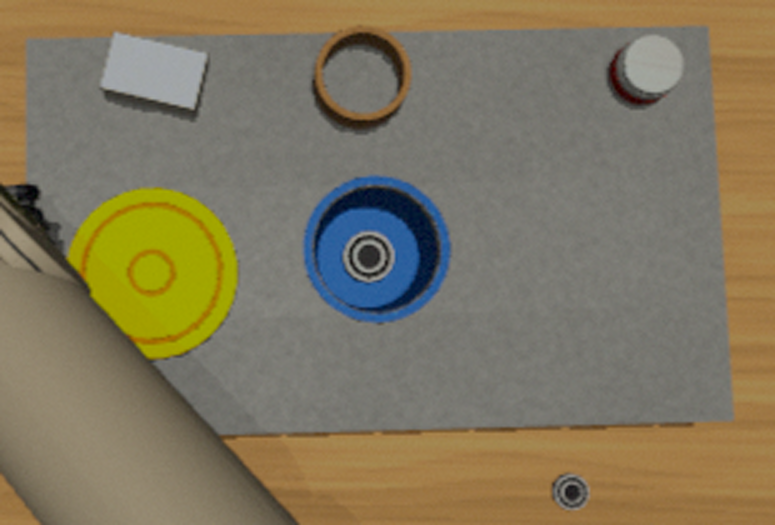

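The bearing lies flat in the tub (crop (368,256)). Next I'll lower the open fingers behind the lid as a two-point cradle and push.

```bash
cat >> h.py <<'E'
lid=np.array([527.2,194.6]);m=np.array([555.6,-15.3]);d=(m-lid)/np.linalg.norm(m-lid)
E
python3 - <<'E'
from h import *
st=lid-d*93
ctrl.movel([*st,90],vel=80); ctrl.movel([*st,81],vel=40)
print(np.round(status.get_wrist_force(),1))
for k in(84,79,74,69,60,40):
    ctrl.movel([*(lid-d*79+d*(79-k)),81],vel=60)
    print(k,np.round(status.get_wrist_force(),1))
print(status.get_time())
s=snapshot("scene");save(s,"push1",(170,100,370,250),4)
for f in finder.spot_point("lid",s): print(ray(s,f["location"],90).round(),f["conf"])
E
```

```text
[ 0.1  0.  -0.4]
84 [-0.3 -0.2  0.8]
79 [0.2 0.2 0.3]
74 [0.1 0.1 0.1]
69 [ 0.1 -0.7 -0.2]
60 [ 0.   0.2 -0.2]
40 [-0.4  0.1  0.2]
14.0167
[528. 138.  90.] 0.85
[581. 499.  90.] 0.74
[708.  23.  90.] 0.67
```

View pics/push1.png

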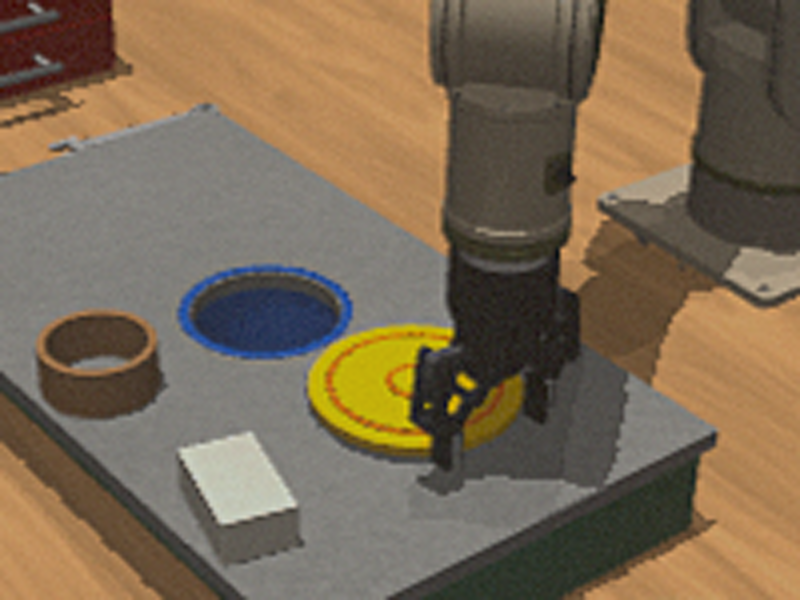

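The lid slides ahead in the cradle (crop (415,385)) toward the mouth at (265,310), with almost no force. Continuing.

Run:
```python
from h import *
for k in(120,100):
    ctrl.movel([*(m-d*k),81],vel=60); print(k,np.round(status.get_wrist_force(),1))
print(status.get_time())
s=snapshot("scene");save(s,"push2",(170,80,370,230),4)
s=snapshot("top");save(s,"push2t",(140,90,450,300),2.5)
```

```text
120 [ 0.3  1.8 -0.1]
100 [-1.1  0.9 -0.7]
16.95
```

View pics/push2.png

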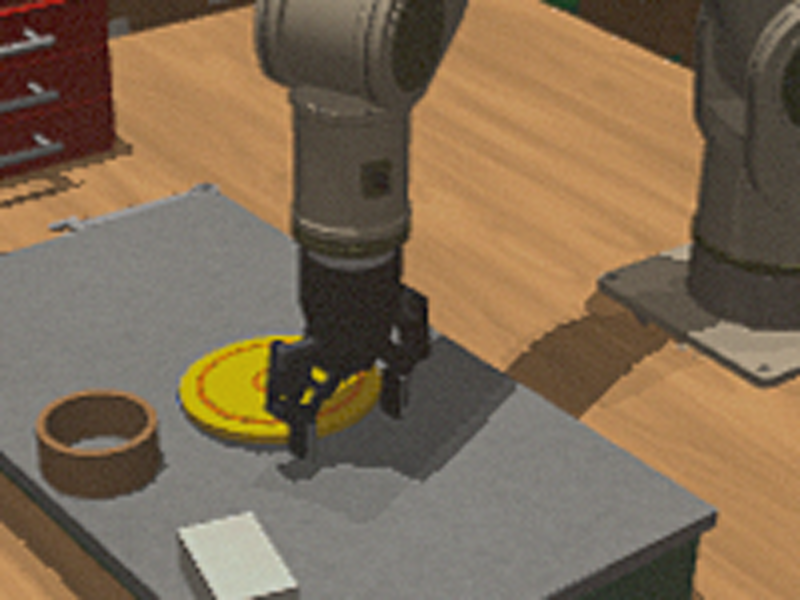

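View pics/push2t.png

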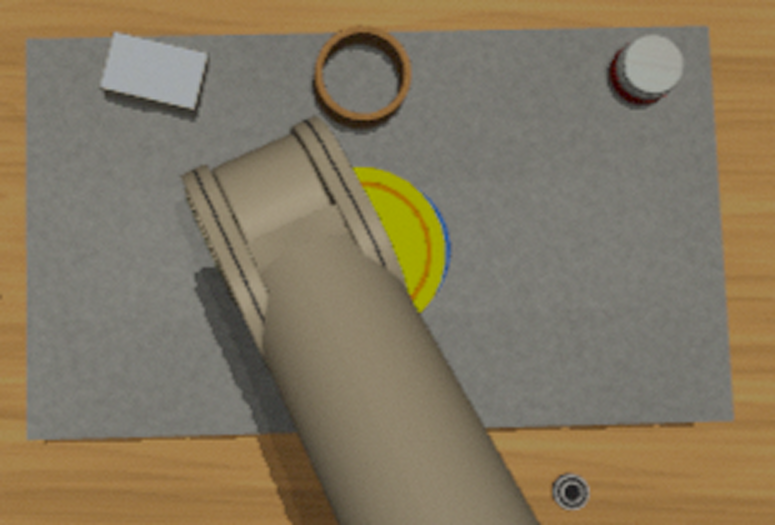

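Only a thin crescent of blue rim remains at the far side (crop (448,245)). I'll fit the lid centre from the visible arc.

```bash
cat >> h.py <<'E'
from scipy.optimize import least_squares
def lidfit(s,z=106):
    hsv=cv2.cvtColor(s["img"],cv2.COLOR_RGB2HSV)
    k=cv2.inRange(hsv,(15,120,60),(40,255,255));k[:, :140]=0;k[:,330:]=0;k[:140]=0;k[240:]=0
    c=max(cv2.findContours(k,cv2.RETR_EXTERNAL,cv2.CHAIN_APPROX_NONE)[0],key=len)
    P=np.array([ray(s,p[0],z)[:2] for p in c])
    # outer arc only: convex, keep robust
    r=least_squares(lambda c:np.hypot(*(P-c).T)-79,[m[0],m[1]+15],loss="cauchy",f_scale=1.0)
    return r.x,(abs(np.hypot(*(P-r.x).T)-79)<2).sum(),len(P)
E
python3 - <<'E'
from h import *
s=snapshot("top");c,n,N=lidfit(s);print(c.round(1),n,N,"along",(m-c)@d,"lateral",np.cross(d,m-c))
print(np.round(status.get_tool_pos(),1))
E
```

```text
[542.4 390.5] 27 216 along 403.9440728820762 lateral -41.291526315494124
[542.1  83.6  80.9]<stdin>:2: DeprecationWarning: Arrays of 2-dimensional vectors are deprecated. Use arrays of 3-dimensional vectors instead. (deprecated in NumPy 2.0)
```

```bash
sed -i 's/(15,120,60),(40,255,255)/(24,180,60),(36,255,255)/; s/k\[:, :140\]=0/k[:, :240]=0/' h.py
python3 - <<'E' 2>/dev/null
from h import *
s=snapshot("top");c,n,N=lidfit(s);print(c.round(1),n,N,"along",(m-c)@d,"lateral",np.cross(d,m-c))
E
```

```text
[545.7  18.1] 50 242 along 34.38571212745849 lateral 5.341217738814891
```

```bash
python3 - <<'E' 2>/dev/null
from h import *
s=snapshot("top")
hsv=cv2.cvtColor(s["img"],cv2.COLOR_RGB2HSV)
k=cv2.inRange(hsv,(24,180,60),(36,255,255));k[:150]=0;k[225:]=0;k[:,:265]=0;k[:,335:]=0
P=[]
for r in range(156,216):
    c=np.flatnonzero(k[r]); 
    if len(c): P.append(ray(s,(c.max(),r),106)[:2])
P=np.array(P)
for R in(79,80):
  q=least_squares(lambda c:np.hypot(*(P-c).T)-R,[m[0],m[1]+15],loss="soft_l1");c=q.x
  print(len(P),c.round(1),abs(q.fun).mean().round(2),"along",((m-c)@d).round(1),"lateral",np.cross(d,m-c).round(1))
print(cv2.countNonZero(k))
E
```

```text
58 [551.    3.4] 0.64 along 19.1 lateral 2.1
58 [550.7   4.5] 0.64 along 20.3 lateral 2.2
917
```

The lid centre is 20 mm short and about 2 mm off sideways. I'll finish in small steps and watch the force.

```bash
python3 - <<'E' 2>/dev/null
from h import *
n=np.array([-d[1],d[0]])
for k in(92,88,85,82,80,79):
    ctrl.movel([*(m-d*k+n*1.5),81],vel=30); f=np.array(status.get_wrist_force());print(k,f.round(1))
    if np.linalg.norm(f)>25: break
print(status.get_time())
s=snapshot("scene");save(s,"push3",(170,80,370,230),4)
E
```

```text
92 [-0.2 -0.   0.2]
88 [ 0.2 -0.2 -0.4]
85 [-0.3  0.4  0.3]
82 [-0.3 -0.5 -0.8]
80 [0.3 1.3 0.3]
79 [ 0.1  1.5 -0.5]
18.9083
```

View pics/push3.png

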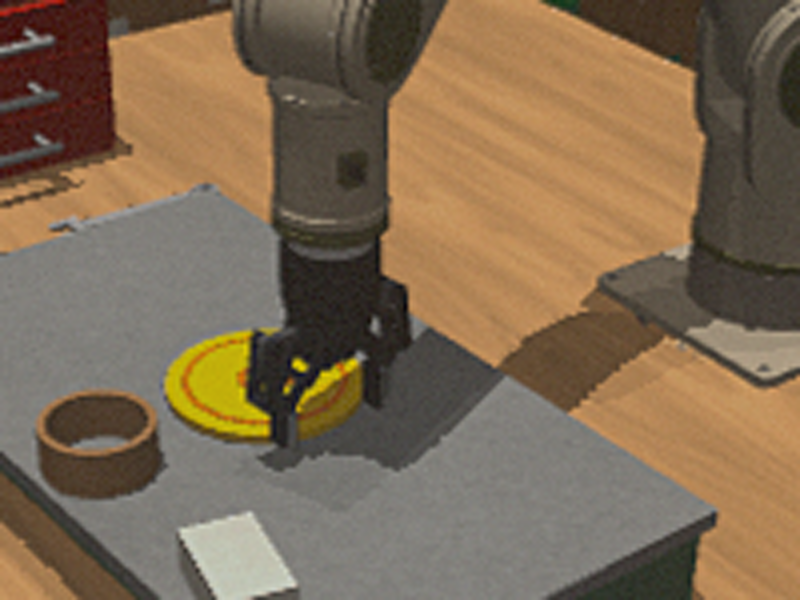

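The far side looks tipped into the mouth while the near side is still raised. Pushing on in 1 mm steps.

```bash
python3 - <<'E' 2>/dev/null
from h import *
n=np.array([-d[1],d[0]])
for k in(78,77,76,75,74,73,72):
    ctrl.movel([*(m-d*k+n*1.5),81],vel=30); ctrl.hold(0.1);f=np.array(status.get_wrist_force());print(k,f.round(1))
    if np.linalg.norm(f)>8: break
print(status.get_time())
s=snapshot("scene");save(s,"push4",(170,80,370,230),4)
E
```

```text
78 [-0.2  1.4 -0.9]
77 [-1.1  3.8 -0.8]
76 [-0.3  7.6 -0.4]
75 [-0.4  9.5 -0.5]
20.3583
```

View pics/push4.png

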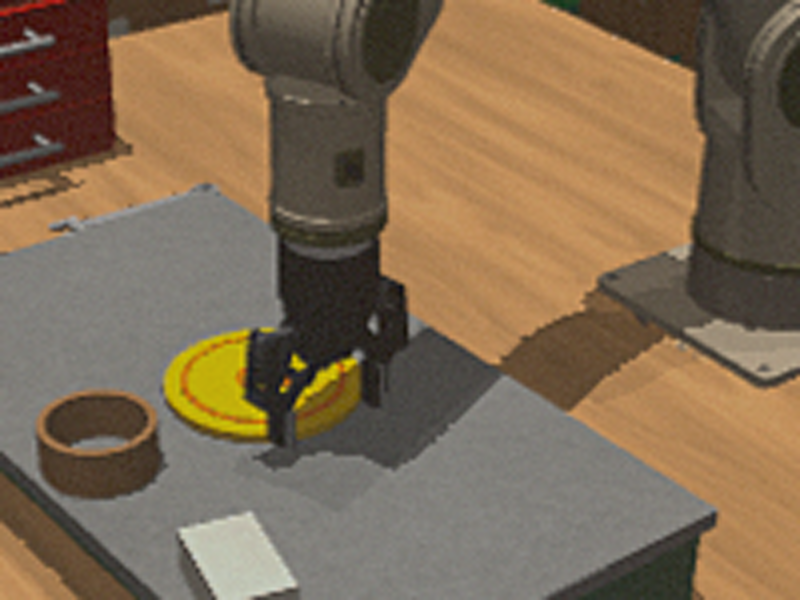

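The force is climbing, so the plug is against the wall. I'll back off and look.

```bash
python3 - <<'E' 2>/dev/null
from h import *
ctrl.movel([*(m-d*100),81],vel=100); ctrl.movel([*(m-d*110),200],vel=150)
ctrl.move_to([515,300,260],[np.pi,0,1.705])
print(status.get_time())
s=snapshot("scene");save(s,"v5",(170,100,330,220),5)
t=snapshot("top");save(t,"v5t",(140,90,450,300),2.5)
hsv=cv2.cvtColor(t["img"],cv2.COLOR_RGB2HSV);k=cv2.inRange(hsv,(24,180,60),(36,255,255));k[:150]=0;k[235:]=0;k[:,:240]=0;k[:,340:]=0
c=max(cv2.findContours(k,0,1)[0],key=len)
for z in(100,106):
    e=cv2.fitEllipse(np.array([ray(t,p[0],z)[:2] for p in c],np.float32)); print(z,np.round(e,1) if 0 else e)
E
```

```text
22.6333
100 ((555.2702026367188, -17.3688907623291), (155.27328491210938, 155.8963165283203), 83.03410339355469)
106 ((554.6646728515625, -16.72016716003418), (154.3560333251953, 154.97537231445312), 83.0343017578125)
```

View pics/v5.png

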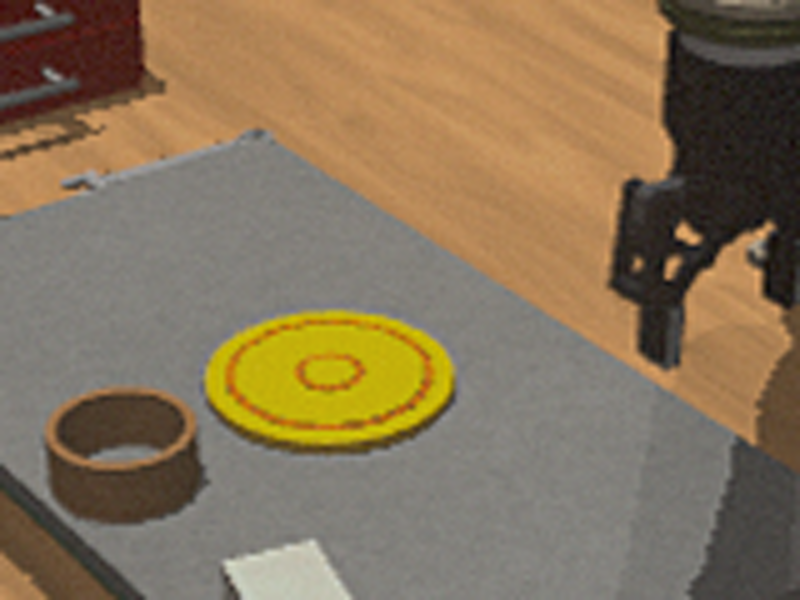

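View pics/v5t.png

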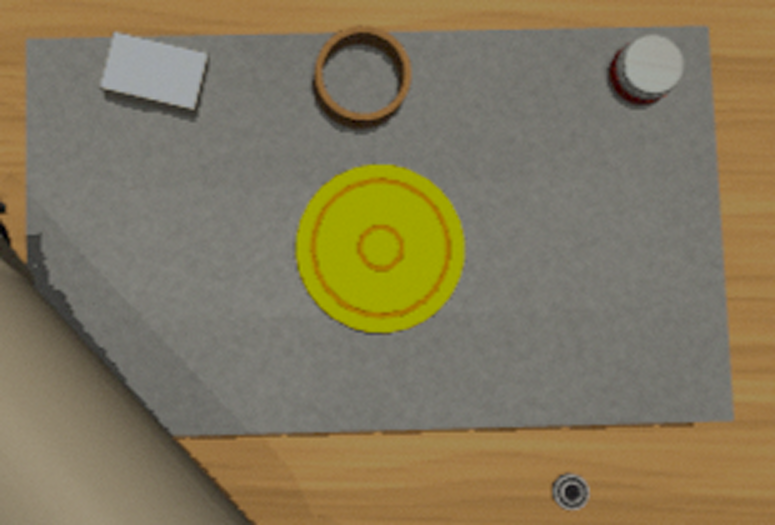

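Seen from above, the lid is concentric with the mouth to within 2 mm (crop (380,248)). In the oblique view the near-right edge may be slightly raised. I'll check height and level by light touches with the shut fingertips, which would also seat it.

```bash
python3 - <<'E' 2>/dev/null
from h import *
R=[np.pi,0,1.705]
ctrl.set_gripper(0)
c=np.array([555.5,-16.5])
for nm,o in(("+y",(0,55)),("-y",(0,-55)),("+x",(45,0)),("-x",(-55,0))):
    p=c+o
    if nm=="+y": ctrl.move_to([*p,125],R)
    else: ctrl.movel([*p,112],vel=250)
    ctrl.movel([*p,108],vel=80)
    z=108
    while z>98.5:
        z-=1.0; ctrl.movel([*p,z],vel=30); f=np.array(status.get_wrist_force())
        if f[2]>4: break
    print(nm,"z cmd",z,"tcp",round(status.get_tool_pos()[2],1),f.round(1),round(status.get_time(),1))
    ctrl.movel([*p,112],vel=150)
    if status.get_time()>42: break
E
```

```text
+y z cmd 99.0 tcp 100.2 [-5.1 -1.1 14.3] 27.3
-y z cmd 99.0 tcp 100.1 [-4.6  0.2 13.4] 30.6
+x z cmd 99.0 tcp 100.2 [-5.6 -0.5 12.5] 33.8
-x z cmd 99.0 tcp 100.1 [-6.7  0.  15.7] 37.1
```

All four touches met the lid at z = 100 ± 0.1 mm, the home height, and level. I'll retract, take a last look, and hand in.

```bash
python3 - <<'E' 2>/dev/null
from h import *
p=status.get_tool_pos(); ctrl.movel([p[0],p[1],180],vel=150)
ctrl.move_to([515,300,260],[np.pi,0,1.705])
t=snapshot("top");save(t,"fin_t",(140,90,450,300),2.5); s=snapshot("scene");save(s,"fin_s",(130,90,370,280),3.2)
print(status.get_time())
E
```

```text
39.275
```

View pics/fin_t.png

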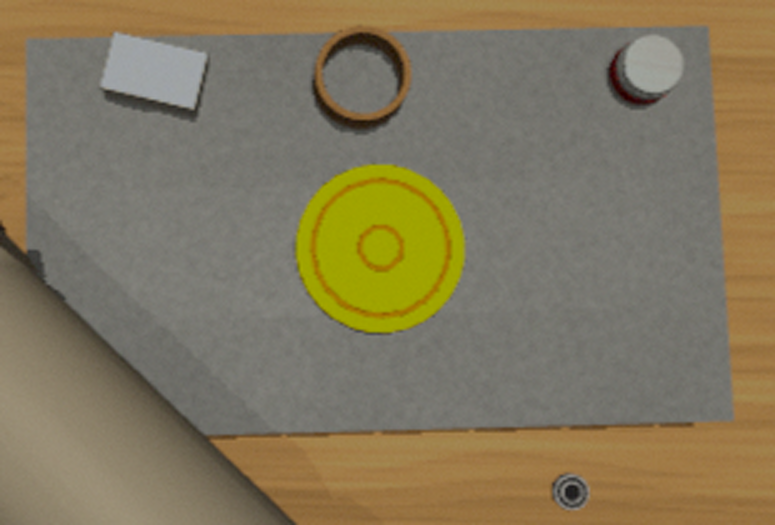

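View pics/fin_s.png

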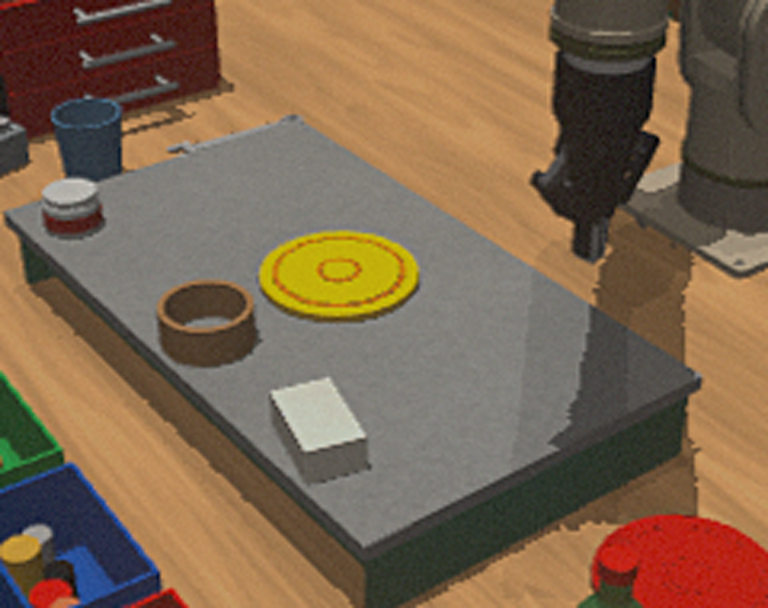

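The lid sits flush and level over the mouth (top crop (380,248)). The tin, roll and carton are where they were at the start, and the arm is clear of everything.

```bash
python3 -c "
from rig import job,status
print(job.hand_in(),status.get_time())"
```

```text
the job is handed in; nothing more can be done
the job is handed in; nothing more can be done
```

The job is handed in: the 52 mm bearing is in the tub and the yellow lid is home and level on top of it. I gripped the bearing on the deck and released it inside the tub, where a picture showed it lying flat. Then I pushed the lid across the deck with the open fingers until it dropped in.

- **Lid:** Four light fingertip touches (about 12–16 N straight down, up to 17 N in all) met its top at 100.1–100.2 mm, against 100 mm when home. From above it is centred on the mouth to about 2 mm, which is the calibration's own accuracy.
- **Bystanders:** The tin, roll and carton look unmoved in the last pictures.
- **Limits:** The clock read about 39 s at the last check before hand-in. The highest wrist force I read was about 17 N.
- **Doubtful readings:** My first two fits of the half-hidden lid were wrong because the arm covered part of it; I replaced them with a cleaner fit before finishing the push. In one oblique picture the lid's near edge looked raised, but the touches, which also pressed it down, found it level.

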